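# Drop a square-collared tap fitting into its holding block

### The arm

A 7-joint arm with a two-finger parallel gripper is mounted at the origin on the work surface. World frame = base frame: x ahead of the robot, y to its left, z up, the work surface at z = 0. Lengths are in mm, angles in rad, forces in N, time in s.
With the tool pointing down it reaches from about 425 to 950 mm from the base axis. Payload 16.7 kg.
Tool frame: the origin (TCP) lies at the very end of the fingers, on their centre line; the grasp point (between the pads) lies 19 mm behind it; z points along the fingers, y is the direction in which the jaws open and shut (so a half turn about z gives the same grasp; the last joint's range is limited). The gripper opens to 94 mm and grips with 3 to 60 N. Pads are 16 mm wide; open, the fingers measure 119 mm over their backs; the gripper's body (75 mm by 177 mm) begins 78 mm behind the grasp point.
Start: joints at [-1.296, 0.426, 0.074, 1.606, -0.034, 1.111, -0.067], TCP at [277.577, 615.244, 205.467] pointing down, gripper open.
Joint ranges: [-2.85, 2.85], [-0.5, 2.14], [-1.23, 1.37], [0.21, 2.46], [-1.02, 4.16], [0.16, 2.05], [-2.73, 2.73]. Speed limits (rad/s): [1.89, 1.89, 2.39, 2.39, 3.01, 3.01, 3.01].

### API

Orientations are given as a unit quaternion [w, x, y, z].
In Python, from plant import read_state, capture, camera_info, hand_in gives the robot as it stands. The module is installed in compiled form; this text tells all that it offers.
- The arm moves only by the tool apply_moves, never from a script. Its argument "rows" is a list of rows, each an object with "dp": the shift along the tool's x, y, z in mm, a list of three; "dr": the turn, a rotation vector about the tool's x, y, z in degrees, a list of three. In form: [{"dp": [tx, ty, tz], "dr": [rx, ry, rz]}, ...]. A call has exactly 8 rows; each row shifts and turns the commanded pose from where the row before left it, along the tool's axes as they then stand; what a row does not reach is not made up. A row lasts 1/10 s, in which the tool goes at most 50 mm and 8.59 degrees, less where a joint would pass 70% of its speed; a pose out of reach is approached as far as the arm can. A call is refused whole if a number of a shift passes 50 or a number of a turn 8.59, either way. A call with a gripper value outside its range is refused whole. "jaw" is the opening in per cent of the stroke, from 0 (shut) to 100 (fully open), set as the call begins (left out, the last holds). The fingers move at their own pace and stop on an object; the grip force is fixed at half the most. Time passes only in rows, so rows that do not move let the fingers close, or fill a call up. It gives the time, the measured TCP pose, the force and the opening at its end, in the units of the state.
- read_state(): the state, without advancing time (a new reading comes with each control period).
- capture(name): name is "scene" or "top" or "wrist"; returns the picture (480x640x3 uint8, blue, green, red); there is no depth.
- camera_info(name): a dict with "K" (3x3 intrinsics, pixels), "origin" and "orientation" of the camera in the world. Camera axes: x right, y down, z forward; pixel columns grow to the right and rows downward; lengths in mm; the calibration is good to about 2 mm. A picture is of the moment at which its call begins: read the wrist's pose just before it. camera_info takes no time and is no camera call; for the wrist camera it gives the pose at the moment of the call.
- hand_in(): hands the job in, once; it reports no verdict.
The state is a dict: "clock": time; "qpos": joint angles; "joint_velocities": joint speeds; "tau": joint torques, N m; "tool_pos": TCP position; "ee_rot": TCP orientation; "wrist_force": force on the tool from outside, world axes, zero at the start; "wrist_torque": the same for the moment, N m; "grip_width": finger opening in mm.
Only numpy, scipy, OpenCV 4.12 (cv2) and the standard library are available. Lean on these libraries where they do the work, as an engineer would, in place of code of your own. Each camera call takes 0.05 s, during which the arm holds its last target.

### The job

On this brewing-kit bench the steel tap fitting stands turned askew on top of its blue holding block. Without lifting it off the block, turn it by its neck until its square collar drops fully home in the square pocket, flush with the block, and let go. The brass fitting is already seated in the other blue block: leave it where it is.

Things in the scene. Friction and masses are not known exactly. Their poses are not given: they have to be found in the camera images.
- steel_fitting: Loose steel tap fitting, upright, 0.25 kg or so: square collar 44 x 44 x 14 mm; above it a parallel square neck 32 x 32 mm from 14 to 52 mm height; round stub 22 mm wide up to 60 mm. Origin: centre of the underside; z up, x, y square to its flats. Starts with collar corners resting on the pocket's rim, turned 30 to 60 degrees from it; home is 14 mm lower, any quarter turn.
- pocket (a point): Centre of the mouth of the pocket in the top face of the blue block under the steel fitting, 36 mm above the bench. Block fixed, 100 x 100 x 36 mm. Pocket 50 x 50 mm, 14 mm deep, sides parallel to the block's; the collar has 3 mm play each side and enters when parallel within 8 degrees. z up, x, y along the sides. Grip the neck 40 mm above its underside so that fingertips clear the block.
- brass_fitting: Loose brass tap fitting, same shape and size as the steel one, already seated in the pocket of a second, equal blue block (fixed), its collar flush. Origin: centre of its underside, z up. To be left alone.
Mind the look-alikes: they are no part of the job. Leave any brown or pink look-alike of the part that bears pocket alone.

How it is judged (in metres and radians):
At the end, for the whole second after the job is handed in: The steel fitting is still and upright (6 deg) in its block's pocket, underside at least 11 mm below the block's top face, within 10 mm of the pocket's centre and parallel to it within 11 deg (any quarter turn); the brass fitting upright (6 deg), within 10 mm of its start (z of steel_fitting in the frame of pocket below -0.011 m and horizontal distance between steel_fitting and pocket below 0.01 m and (angle between the x axis of steel_fitting and the x axis of pocket, either way round below 0.19 rad or angle between the x axis of steel_fitting and the y axis of pocket, either way round below 0.19 rad) and angle between each of steel_fitting, brass_fitting's own z axis and vertical below 0.1 rad and linear speed of steel_fitting below 0.02 m/s and distance of brass_fitting from where it was at the start of the episode below 0.01 m); the robot touches nothing.
It fails at once if the steel fitting is lifted more than 20 mm off the block's top face (z of steel_fitting in the frame of pocket above 0.02 m).
It fails at once if the steel fitting leaves its block or is knocked over (more than 30 mm from the pocket's centre, or tipped over 35 degrees) (horizontal distance between steel_fitting and pocket above 0.03 m or angle between steel_fitting's own z axis and vertical above 0.61 rad).
It fails at once if the brass fitting is moved more than 10 mm (distance of brass_fitting from where it was at the start of the episode above 0.01 m).
It also fails if it takes over 35 s, if anything falls off the work surface, if the arm or the gripper's body presses on something with over 40 N, if the wrist force passes 120 N, or if a joint passes its speed limit or range.

## Working session

There is one attempt and no reset: what is moved stays moved. The work goes in short steps, Python scripts to look and compute and a tool call to move; the robot and the scene stay as the last step left them, time stands still between calls to the robot, and variables do not carry over. Pictures are saved under pics/ and viewed, and the job is handed in when it is done.

Besides the shell and the picture viewer there is one more tool, called after "Request:" as name(argument=value, ...) on one line, values as JSON. apply_moves: Moves the arm, as the interface text tells. Its arguments: {"type":"object","properties":{"rows":{"type":"array"},"jaw":{"type":"number"}},"required":["rows"]}

```bash
mkdir -p pics; cat > h.py <<'E'
import numpy as np, cv2, json
from plant import read_state, capture, camera_info, hand_in
from scipy.spatial.transform import Rotation as R
def rot(q): return R.from_quat([q[1],q[2],q[3],q[0]])
def ray(ci,uv):
    K=np.array(ci["K"]);o=np.array(ci["origin"]);d=np.linalg.inv(K)@np.array([uv[0],uv[1],1.])
    return o, rot(ci["orientation"]).apply(d)
def onz(ci,uv,z):
    o,d=ray(ci,uv);return o+d*(z-o[2])/d[2]
def proj(ci,p):
    c=rot(ci["orientation"]).inv().apply(np.array(p)-np.array(ci["origin"]));k=np.array(ci["K"])@c;return k[:2]/k[2]
E
python3 - <<'E'
from h import *
s=read_state();print(s)
for n in ["scene","top","wrist"]:
    ci=camera_info(n);print(n,ci);im=capture(n);cv2.imwrite(f"pics/{n}0.png",im)
E
```

```text
{'clock': 0.0, 'qpos': array([-1.29650368,  0.42668585,  0.07385971,  1.60659744, -0.03414772,
        1.11083297, -0.06706599]), 'joint_velocities': array([-1.39953368e-03, -5.25880808e-04, -1.92616613e-03,  5.39597649e-05,
        3.16012818e-06,  2.10002392e-03, -1.40203802e-03]), 'tau': array([-2.10241051e-03, -9.35810280e+01,  3.66647691e+00, -4.54185891e+01,
       -4.87241603e-02,  2.02998170e-02,  1.15306475e-04]), 'tool_pos': array([277.41041346, 614.87261341, 204.8108884 ]), 'ee_rot': array([-1.08092885e-04,  2.10327148e-01,  9.77630856e-01, -6.22935111e-04]), 'wrist_force': array([-0.49134535, -0.06305679, -0.23856933]), 'wrist_torque': array([0.02144699, 0.05462865, 0.01708914]), 'grip_width': 94.0279372804572}
scene {'K': array([[511.87112685,   0.        , 314.92402324],
       [  0.        , 511.87112685, 241.94945462],
       [  0.        ,   0.        ,   1.        ]]), 'origin': array([1096.97785899,  210.70719054,  516.4657687 ]), 'orientation': array([-0.24074001,  0.47709314,  0.75046958, -0.38887247])}
top {'K': array([[550.50962665,   0.        , 325.43027901],
       [  0.        , 550.50962665, 242.35891619],
       [  0.        ,   0.        ,   1.        ]]), 'origin': array([ 413.19912973,  -78.5792446 , 1029.70535756]), 'orientation': array([ 0.04168227, -0.69864915,  0.71303887, -0.0415636 ])}
wrist {'K': array([[372.8634182 ,   0.        , 318.71490641],
       [  0.        , 372.8634182 , 240.42023084],
       [  0.        ,   0.        ,   1.        ]]), 'origin': array([202.00296983, 649.01677736, 382.98921792]), 'orientation': array([0.12201543, 0.8310369 , 0.53695632, 0.07853542])}
```

View pics/scene0.png

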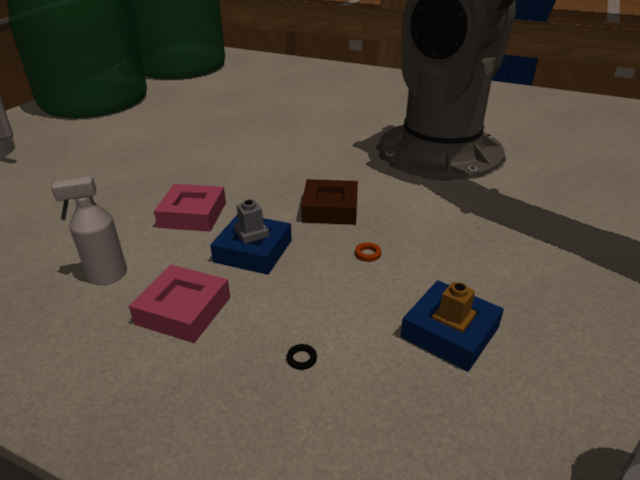

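View pics/top0.png

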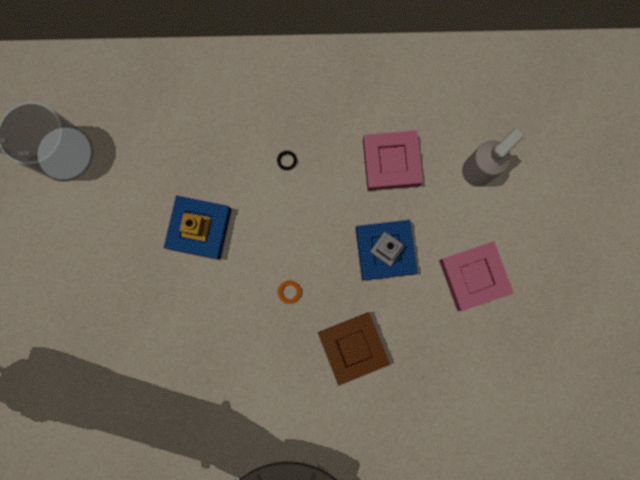

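View pics/wrist0.png

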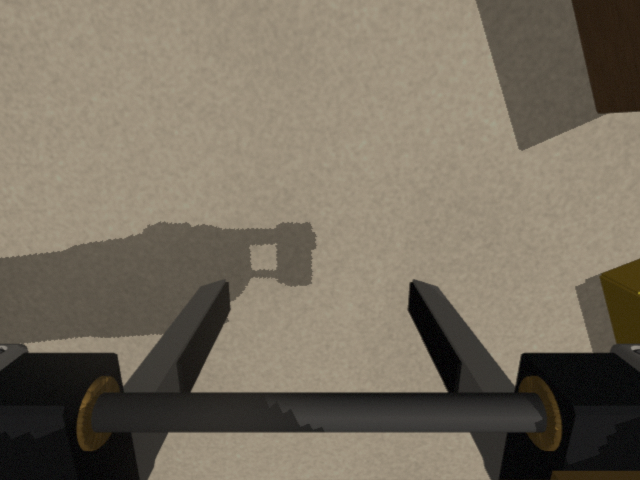

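Top picture: the steel fitting stands on its blue block at (388,248), and the brass fitting is seated in the other blue block at (195,227). The look-alikes are pink blocks at (393,160) and (477,276) and a brown one at (353,348). Scene picture: steel at (250,222), brass at (457,305). I choose the grey fitting on the blue block at top (388,248) and check it in a close crop.

```bash
python3 - <<'E'
from h import *
t=cv2.imread("pics/top0.png");s=cv2.imread("pics/scene0.png")
a=cv2.resize(t[205:295,340:430],None,fx=6,fy=6,interpolation=cv2.INTER_CUBIC)
b=cv2.resize(s[190:280,205:300],None,fx=6,fy=6,interpolation=cv2.INTER_CUBIC)
cv2.imwrite("pics/ca.png",a);cv2.imwrite("pics/cb.png",b)
E
```

```text
(no output)
```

View pics/ca.png

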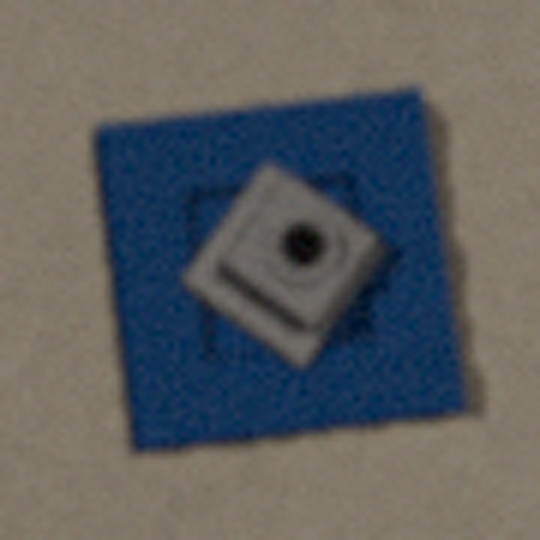

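View pics/cb.png

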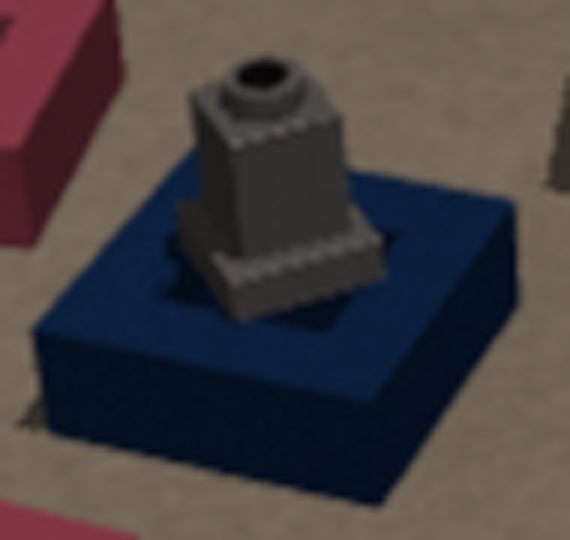

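The crops confirm it: the grey fitting is turned askew on the blue block, at centre crop pixel ≈(300,245) in the top view. Next I measure the block and the fitting with masks and two-view rays.

```bash
cat >> h.py <<'E'
def tri(c1,u1,c2,u2):
    o1,d1=ray(c1,u1);o2,d2=ray(c2,u2);d1=d1/np.linalg.norm(d1);d2=d2/np.linalg.norm(d2)
    A=np.stack([d1,-d2],1);x=np.linalg.lstsq(A,o2-o1,rcond=None)[0]
    p,q=o1+d1*x[0],o2+d2*x[1];return (p+q)/2,np.linalg.norm(p-q)
def bluemask(im):
    h=cv2.cvtColor(im,cv2.COLOR_BGR2HSV);return ((h[...,0]>95)&(h[...,0]<130)&(h[...,1]>110)).astype(np.uint8)*255
E
python3 - <<'E'
from h import *
t=cv2.imread("pics/top0.png");s=cv2.imread("pics/scene0.png")
ct,cs=camera_info("top"),camera_info("scene")
def quad(c):
    h=cv2.convexHull(c)
    for e in np.arange(2,15,.5):
        a=cv2.approxPolyDP(h,e,True)[:,0]
        if len(a)==4:return a
def blob(m,uv):
    cs_,_=cv2.findContours(m,cv2.RETR_EXTERNAL,cv2.CHAIN_APPROX_NONE)
    return min((c for c in cs_ if cv2.contourArea(c)>50),key=lambda c:np.linalg.norm(c[:,0].mean(0)-uv))
for nm,tu,su in [("steelblk",(388,248),(250,240)),("brassblk",(198,227),(453,320))]:
    mt=bluemask(t);c=blob(mt,tu);r=cv2.minAreaRect(c);print(nm,r,quad(c).tolist())
    for z in (36,):
        P=np.array([onz(ct,p,z)[:2] for p in cv2.boxPoints(r)]);print(P.round(1).tolist(),P.mean(0), [np.linalg.norm(P[i]-P[i-1]).round(1) for i in range(4)], np.degrees(np.arctan2(*(P[1]-P[0])[::-1])))
    hs=cv2.cvtColor(s,cv2.COLOR_BGR2HSV);m=bluemask(s);c=blob(m,su);h=cv2.approxPolyDP(cv2.convexHull(c),2,True)[:,0];print("scene hull",h.tolist())
# hand picks, tri
def T(x,y):return (x/6+340-.4,y/6+205-.4)
def S(x,y):return (x/6+205-.4,y/6+190-.4)
for n,a,b in [("L?",(97,128),(515,203)),("c2",(418,90),(378,402)),("c3",(468,410),(37,330)),("c4",(135,450),(190,150)),("hole",(303,243),(263,74))]:
    for k in [b]: print(n,tri(ct,T(*a),cs,S(*k)), onz(ct,T(*a),36),onz(cs,S(*b),36))
for p in [(97,128),(418,90),(468,410),(135,450)]:
    print((proj(cs,onz(ct,T(*p),36))-[205,190])*6)
E
```

```text
steelblk ((386.1886901855469, 249.584716796875), (53.73957824707031, 55.229061126708984), 83.21102905273438) [[408, 220], [416, 272], [363, 279], [357, 226]]
[[559.4, -135.2], [569.4, -235.7], [471.7, -243.4], [462.0, -144.1]] [ 515.61918394 -189.57721833] [np.float64(97.8), np.float64(100.9), np.float64(98.0), np.float64(99.8)] -84.32005806231017
scene hull [[290, 226], [290, 240], [268, 273], [213, 260], [211, 244], [237, 215], [288, 223]]
brassblk ((197.1511993408203, 227.0318603515625), (57.064903259277344, 53.459716796875), 11.888657569885254) [[176, 196], [229, 208], [219, 257], [164, 246]]
[[527.7, 214.2], [624.1, 195.4], [600.0, 92.8], [504.2, 112.8]] [564.01837526 153.79671667] [np.float64(104.2), np.float64(98.1), np.float64(105.4), np.float64(97.8)] -11.081134003860292
scene hull [[437, 281], [502, 309], [498, 326], [468, 370], [401, 336], [403, 318]]
L? (array([ 543.55725981, -116.33701922,   95.25605325]), np.float64(34.789287264514996)) [ 559.82326391 -135.54370159   36.        ] [ 460.42449838 -142.78969973   36.        ]
c2 (array([ 551.28472044, -190.99217348,   22.98162348]), np.float64(95.8994112319432)) [ 569.50385739 -233.53116505   36.        ] [ 557.98293773 -131.76263659   36.        ]
c3 (array([ 486.77329258, -273.35446353,  -31.79225814]), np.float64(40.132859945917204)) [ 471.81560596 -244.84835531   36.        ] [ 568.36404748 -230.78733404   36.        ]
c4 (array([ 485.05217396, -180.10911965,   58.77926413]), np.float64(88.7262341147562)) [ 461.83752955 -144.34136413   36.        ] [ 475.01310232 -242.03208121   36.        ]
hole (array([ 515.70894746, -188.1268234 ,   97.79305395]), np.float64(3.298211379357751)) [ 523.37701293 -196.94340839   36.        ] [ 429.42343109 -245.0759051    36.        ]
[359.36167574 399.8212565 ]
[ 23.63041244 327.36564899]
[185.34520406 140.09752776]
[505.4332541  201.84823585]
```

```bash
python3 - <<'E'
from h import *
s=read_state();r0=rot(s["ee_rot"]);p=s["tool_pos"];print(r0.as_matrix().round(3))
tgt=np.array([515.6,-188.3,200]);n=24
pol=lambda v:(np.hypot(v[0],v[1]),np.arctan2(v[1],v[0]))
a,b=pol(p),pol(tgt)
for i in range(n):
    f=(i+1)/n
    rr=a[0]+(b[0]-a[0])*f;th=a[1]+(b[1]-a[1])*f
    q=np.array([rr*np.cos(th),rr*np.sin(th),p[2]+(tgt[2]-p[2])*f])
    d=r0.inv().apply(q-p).round(0);p=p+r0.apply(d);r0=r0*R.from_rotvec([0,0,4.3],degrees=True)
    print(d.tolist(),end=" ")
print(p,np.degrees(np.arctan2(*r0.as_matrix()[:2,1][::-1])))
E
```

```text
[[-0.911  0.411 -0.   ]
 [ 0.411  0.911 -0.001]
 [-0.    -0.001 -1.   ]]
[-42.0, -7.0, 0.0] [-41.0, -6.0, 0.0] [-41.0, -5.0, 1.0] [-41.0, -5.0, 1.0] [-41.0, -4.0, 1.0] [-40.0, -4.0, 1.0] [-41.0, -4.0, 0.0] [-40.0, -3.0, 0.0] [-39.0, -2.0, 0.0] [-39.0, -2.0, 0.0] [-39.0, -2.0, 1.0] [-39.0, -1.0, 0.0] [-38.0, -0.0, 0.0] [-38.0, -1.0, 0.0] [-38.0, 1.0, 0.0] [-37.0, 0.0, 0.0] [-37.0, 2.0, 0.0] [-37.0, 1.0, 0.0] [-36.0, 2.0, 0.0] [-36.0, 2.0, 0.0] [-36.0, 3.0, 0.0] [-35.0, 3.0, 0.0] [-35.0, 4.0, 1.0] [-35.0, 3.0, -0.0] [ 515.17383666 -188.0723251   199.59726979] -37.48706936662522
```

Request:
apply_moves(rows=[{"dp":[-42,-7,0],"dr":[0,0,4.3]},{"dp":[-41,-6,0],"dr":[0,0,4.3]},{"dp":[-41,-5,0],"dr":[0,0,4.3]},{"dp":[-41,-5,0],"dr":[0,0,4.3]},{"dp":[-41,-4,0],"dr":[0,0,4.3]},{"dp":[-40,-4,0],"dr":[0,0,4.3]},{"dp":[-41,-4,0],"dr":[0,0,4.3]},{"dp":[-40,-3,0],"dr":[0,0,4.3]}], jaw=100)

```text
clock: 0.95
tool_pos: [505.6, 380.0, 205.3]
ee_rot: [0.0, 0.491, 0.871, -0.0]
wrist_force: [0.5, -0.2, -0.6]
grip_width: 94.5
```

Request:
apply_moves(rows=[{"dp":[-39,-2,0],"dr":[0,0,4.3]},{"dp":[-39,-2,0],"dr":[0,0,4.3]},{"dp":[-39,-2,0],"dr":[0,0,4.3]},{"dp":[-39,-1,0],"dr":[0,0,4.3]},{"dp":[-38,0,0],"dr":[0,0,4.3]},{"dp":[-38,-1,0],"dr":[0,0,4.3]},{"dp":[-38,1,0],"dr":[0,0,4.3]},{"dp":[-37,0,0],"dr":[0,0,4.3]}])

```text
clock: 1.75
tool_pos: [584.0, 86.7, 205.3]
ee_rot: [0.0, 0.727, 0.687, -0.0]
wrist_force: [0.3, 0.5, 0.3]
grip_width: 93.7
```

Request:
apply_moves(rows=[{"dp":[-37,2,0],"dr":[0,0,4.3]},{"dp":[-37,1,0],"dr":[0,0,4.3]},{"dp":[-36,2,0],"dr":[0,0,4.3]},{"dp":[-36,2,0],"dr":[0,0,4.3]},{"dp":[-36,3,0],"dr":[0,0,4.3]},{"dp":[-35,3,0],"dr":[0,0,4.3]},{"dp":[-35,4,0],"dr":[0,0,4.3]},{"dp":[-35,3,0],"dr":[0,0,4.3]}])

```text
clock: 2.55
tool_pos: [514.7, -189.1, 205.4]
ee_rot: [0.0, 0.898, 0.441, -0.0]
wrist_force: [0.2, 0.7, -0.0]
grip_width: 94.1
```

```bash
python3 - <<'E'
from h import *
s=read_state();ci=camera_info("wrist");im=capture("wrist");cv2.imwrite("pics/w1.png",im)
print(s["clock"],s["qpos"].round(2),s["tool_pos"],s["ee_rot"],ci["origin"],ci["orientation"].tolist())
json.dump({k:np.array(v).tolist() for k,v in ci.items()},open("w1.json","w"))
s=read_state();print(s["tool_pos"])
E
```

```text
2.55 [-0.39  0.27  0.75  1.92 -0.21  1.03 -0.21] [ 514.68523032 -189.07325597  205.42539545] [ 5.92383498e-05  8.97501074e-01  4.41012263e-01 -4.76157729e-05] [ 567.14317326 -123.17369766  383.55477217] [0.1370770409038675, 0.9365334181205026, -0.319259057221751, -0.04678350117772245]
[ 511.47714768 -194.3539338   205.71782227]
```

View pics/w1.png

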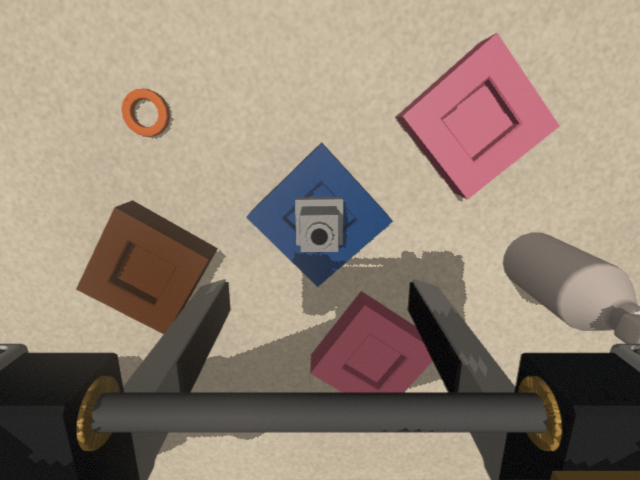

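The wrist picture shows the steel fitting at (319,225), already nearly square to the jaws, on the blue block with corners (321,143), (392,220), (318,287) and (247,217). The arm was still settling, so I take a settled picture to measure from.

```bash
python3 - <<'E'
from h import *
ci=camera_info("wrist");im=capture("wrist");cv2.imwrite("pics/w2.png",im)
s=read_state();print(s["tool_pos"])
json.dump({k:np.array(v).tolist() for k,v in ci.items()},open("w2.json","w"))
m=bluemask(im);n,l,st,ce=cv2.connectedComponentsWithStats(m)
i=max(range(1,n),key=lambda i:st[i][4]);print(st[i],ce[i])
c=cv2.findContours((l==i).astype(np.uint8),0,1)[0][0]
h=cv2.approxPolyDP(cv2.convexHull(c),3,True)[:,0];print(h.tolist())
for p in h: print(p,onz(ci,p,36).round(1),onz(ci,p,0).round(1))
cv2.imwrite("pics/w2c.png",cv2.resize(im[135:295,240:400],None,fx=3.75,fy=3.75,interpolation=cv2.INTER_CUBIC))
E
```

```text
[ 512.83751728 -192.04443619  205.72019485]
[ 247  138  144  136 6952] [320.6924626 203.6471519]
[[320, 138], [390, 213], [323, 273], [292, 255], [247, 211]]
[320 138] [ 560.6 -136.1   36. ] [ 560.1 -136.8    0. ]
[390 213] [ 570.3 -231.6   36. ] [ 570.9 -242.2    0. ]
[323 273] [ 482.4 -240.3   36. ] [ 473.8 -251.8    0. ]
[292 255] [ 470.1 -206.4   36. ] [ 460.3 -214.4    0. ]
[247 211] [ 464.6 -145.7   36. ] [ 454.2 -147.5    0. ]
```

View pics/w2c.png

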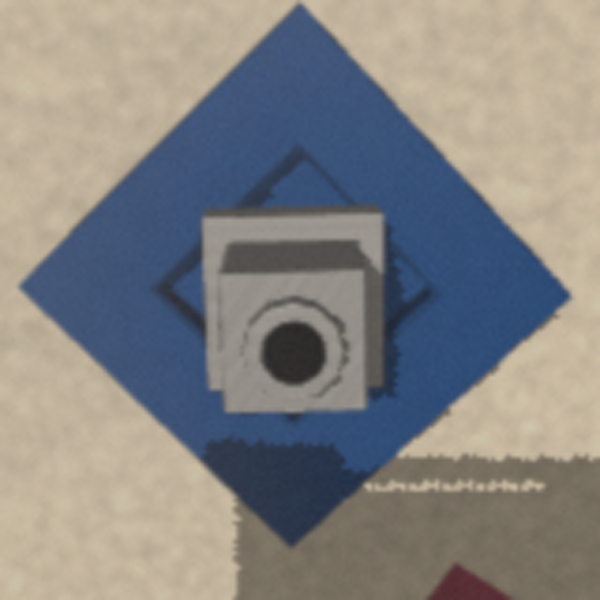

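```bash
python3 - <<'E'
from h import *
ci=json.load(open("w2.json"));ct=camera_info("top");cs=camera_info("scene");s=read_state();print(s["tool_pos"],s["ee_rot"])
W=lambda x,y:(x/3.75+240-.37,y/3.75+135-.37)
T=lambda x,y:(x/6+340-.4,y/6+205-.4)
S=lambda x,y:(x/6+205-.4,y/6+190-.4)
def sq(ps,z,n):
    P=np.array([onz(ci,W(*p),z)[:2] for p in ps]);e=np.roll(P,-1,0)-P
    a=np.degrees(np.arctan2(e[:,1],e[:,0]))%90;print(n,P.mean(0).round(1),np.linalg.norm(e,axis=1).round(1),a.round(1))
sq([(299,3),(570,297),(292,546),(20,287)],36,"block")
sq([(299,148),(432,292),(292,418),(160,289)],36,"pocket")
sq([(203,212),(385,210),(383,388),(208,388)],50,"collar")
sq([(222,270),(366,268),(367,411),(224,412)],88,"neck")
print("hole",onz(ci,W(294,352),96),tri(ci,W(294,352),ct,T(303,243)),tri(ci,W(294,352),cs,S(263,74)))
for a,b,c in [((299,3),(97,128),(378,402)),((570,297),(418,90),(37,330)),((20,287),(135,450),(515,203))]:
    print("blk",tri(ci,W(*a),ct,T(*b)),tri(ci,W(*a),cs,S(*c)),tri(ct,T(*b),cs,S(*c)))
print("collar c", tri(ci,W(203,212),ct,T(305,365)))
m=rot(s["ee_rot"]).as_matrix();print("tool y yaw",np.degrees(np.arctan2(m[1,1],m[0,1])))
E
```

```text
[ 512.83751728 -192.04443619  205.72019485] [ 2.71902108e-04  8.98718446e-01  4.38525955e-01 -2.62026928e-04]
block [ 517.2 -188.7] [99.7 98.3 98.9 99.1] [5.5 5.7 5.9 6.2]
pocket [ 517.6 -188.3] [49.6 48.9 48.  50. ] [4.7 5.1 6.  6.9]
collar [ 517.4 -188.2] [43.6 44.5 43.5 44. ] [52.4 52.1 51.7 52.3]
neck [ 517.2 -188.5] [31.  32.2 31.7 32. ] [52.5 52.9 52.2 51.7]
hole [ 516.95025673 -188.60011237   96.        ] (array([ 516.77284854, -189.52120176,   94.0454514 ]), np.float64(1.0591982921863734)) (array([ 516.73090625, -186.98481643,   98.48546445]), np.float64(2.523991526849186))
blk (array([ 561.16439526, -135.02788671,   28.61712548]), np.float64(1.9441314377583054)) (array([ 560.50609471, -132.37511563,   37.37758242]), np.float64(3.740356944296158)) (array([ 558.8152794 , -133.67981029,   36.14010924]), np.float64(4.17469147922656))
blk (array([ 570.87421617, -234.88170741,   29.26760321]), np.float64(0.8453223499692606)) (array([ 570.25157658, -231.23044355,   37.4494578 ]), np.float64(3.2714361488041996)) (array([ 568.73228674, -232.28799875,   35.97456145]), np.float64(2.871506188293804))
blk (array([ 461.99795146, -144.67569883,   32.59485671]), np.float64(0.2178969704324809)) (array([ 462.30873444, -143.4006963 ,   36.63081738]), np.float64(2.93030857602755)) (array([ 461.37249163, -143.40591426,   36.46569207]), np.float64(2.007323737757062))
collar c (array([ 495.36411666, -186.06782119,  -48.8432794 ]), np.float64(40.6676128811608))
tool y yaw -37.98025270563488
```

Request:
apply_moves(rows=[{"dp":[0,0,20],"dr":[0,0,0]},{"dp":[0,0,20],"dr":[0,0,0]},{"dp":[0,0,20],"dr":[0,0,0]},{"dp":[0,0,20],"dr":[0,0,0]},{"dp":[0,0,10],"dr":[0,0,0]},{"dp":[0,0,0],"dr":[0,0,0]},{"dp":[0,0,0],"dr":[0,0,0]},{"dp":[0,0,0],"dr":[0,0,0]}])

```text
clock: 3.45
tool_pos: [515.9, -187.8, 116.4]
ee_rot: [0.0, 0.897, 0.442, 0.001]
wrist_force: [-0.5, -0.4, 0.8]
grip_width: 94.1
```

```bash
cat > st.py <<'E'
from h import *
s=read_state();m=rot(s["ee_rot"]).as_matrix();t=np.array([517.0,-188.4,57])
print(s["clock"],s["tool_pos"].round(1),"yaw",np.degrees(np.arctan2(m[1,1],m[0,1])).round(2),"tool delta",(m.T@(t-s["tool_pos"])).round(1),"F",s["wrist_force"].round(1),s["wrist_torque"].round(2),"w",s["grip_width"],"q",s["qpos"].round(2), "v",abs(s["joint_velocities"]).max().round(3))
E
python3 st.py
```

```text
3.45 [ 515.9 -187.8  116.4] yaw -37.47 tool delta [ 0.2  1.2 59.4] F [-0.5 -0.4  0.8] [-0.04  0.11 -0.01] w 94.07963552993448 q [-0.32  0.39  0.68  2.01 -0.32  0.85 -0.11] v 0.003
```

Request:
apply_moves(rows=[{"dp":[0,1,12],"dr":[0,0,0]},{"dp":[0,0,12],"dr":[0,0,0]},{"dp":[0,0,12],"dr":[0,0,0]},{"dp":[0,0,12],"dr":[0,0,0]},{"dp":[0,0,11],"dr":[0,0,0.5]},{"dp":[0,0,0],"dr":[0,0,0]},{"dp":[0,0,0],"dr":[0,0,0]},{"dp":[0,0,0],"dr":[0,0,0]}])

```text
clock: 4.25
tool_pos: [516.3, -188.6, 56.8]
ee_rot: [0.0, 0.899, 0.438, 0.0]
wrist_force: [-1.2, -0.1, 0.5]
grip_width: 94.1
```

```bash
python3 st.py; python3 - <<'E'
from h import *
im=capture("wrist");cv2.imwrite("pics/w3.png",im)
E
```

```text
4.25 [ 516.3 -188.6   56.8] yaw -37.99 tool delta [ 0.5  0.4 -0.2] F [-1.2 -0.1  0.5] [-0.05  0.1   0.01] w 94.13362016653439 q [-0.26  0.48  0.62  2.04 -0.41  0.74 -0.05] v 0.005
```

View pics/w3.png

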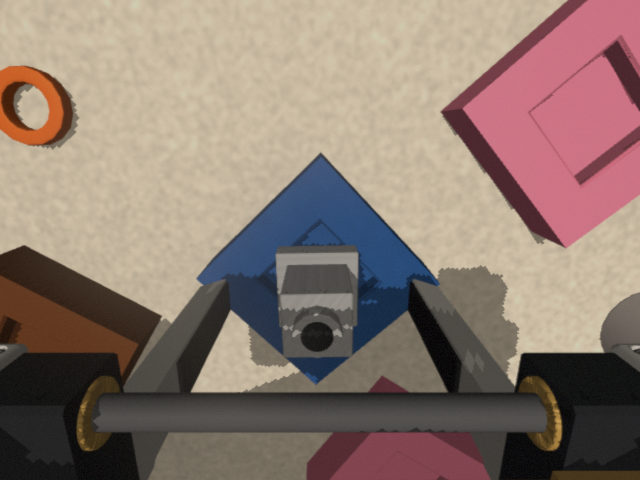

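The fitting at (317,300) stands centred and square between the fingers, with tips at (225,285) and (415,285). I close the jaws.

Request:
apply_moves(rows=[{"dp":[0,0,0],"dr":[0,0,0]},{"dp":[0,0,0],"dr":[0,0,0]},{"dp":[0,0,0],"dr":[0,0,0]},{"dp":[0,0,0],"dr":[0,0,0]},{"dp":[0,0,0],"dr":[0,0,0]},{"dp":[0,0,0],"dr":[0,0,0]},{"dp":[0,0,0],"dr":[0,0,0]},{"dp":[0,0,0],"dr":[0,0,0]}], jaw=20)

```text
clock: 5.1
tool_pos: [516.1, -188.4, 56.5]
ee_rot: [0.0, 0.899, 0.438, -0.0]
wrist_force: [0.3, -0.0, -0.3]
grip_width: 33.5
```

```bash
python3 st.py
```

```text
5.1 [ 516.1 -188.4   56.5] yaw -37.99 tool delta [ 0.6  0.7 -0.5] F [ 0.3 -0.  -0.3] [-0.1   0.12  0.02] w 33.51607140678724 q [-0.26  0.48  0.62  2.04 -0.41  0.74 -0.05] v 0.002
```

Request:
apply_moves(rows=[{"dp":[0.5,0,0],"dr":[0,0,-3]},{"dp":[0,0,0],"dr":[0,0,-5]},{"dp":[0,0,0],"dr":[0,0,-6]},{"dp":[0,0,0],"dr":[0,0,-6]},{"dp":[0,0,0],"dr":[0,0,-6]},{"dp":[0,0,0],"dr":[0,0,-6]},{"dp":[0,0,0],"dr":[0,0,-6]},{"dp":[0,0,0],"dr":[0,0,-5.6]}], jaw=0)

```text
clock: 5.9
tool_pos: [516.1, -187.9, 56.3]
ee_rot: [-0.0, 0.67, 0.742, -0.0]
wrist_force: [-0.6, 0.3, -2.7]
grip_width: 31.7
```

Request:
apply_moves(rows=[{"dp":[0,0,0],"dr":[0,0,0]},{"dp":[0,0,0],"dr":[0,0,0]},{"dp":[0,0,0],"dr":[0,0,0]},{"dp":[0,0,0],"dr":[0,0,0]},{"dp":[0,0,0],"dr":[0,0,0]},{"dp":[0,0,0],"dr":[0,0,0]},{"dp":[0,0,0],"dr":[0,0,0]},{"dp":[0,0,0],"dr":[0,0,0]}])

```text
clock: 6.7
tool_pos: [516.4, -187.9, 56.5]
ee_rot: [-0.0, 0.672, 0.741, -0.0]
wrist_force: [0.1, -0.7, -3.3]
grip_width: 32.3
```

```bash
python3 st.py; python3 - <<'E'
from h import *
im=capture("wrist");cv2.imwrite("pics/w4.png",im)
im=capture("scene");cv2.imwrite("pics/s4.png",im)
cv2.imwrite("pics/s4c.png",cv2.resize(im[130:280,150:350],None,fx=4,fy=4,interpolation=cv2.INTER_CUBIC))
E
```

```text
6.7 [ 516.4 -187.9   56.5] yaw 5.61 tool delta [-0.5  0.6 -0.5] F [ 0.1 -0.7 -3.3] [-0.08  0.09 -0.05] w 32.27446396557169 q [-0.11  0.44  0.42  2.03 -0.27  0.72  0.58] v 0.002
```

View pics/w4.png

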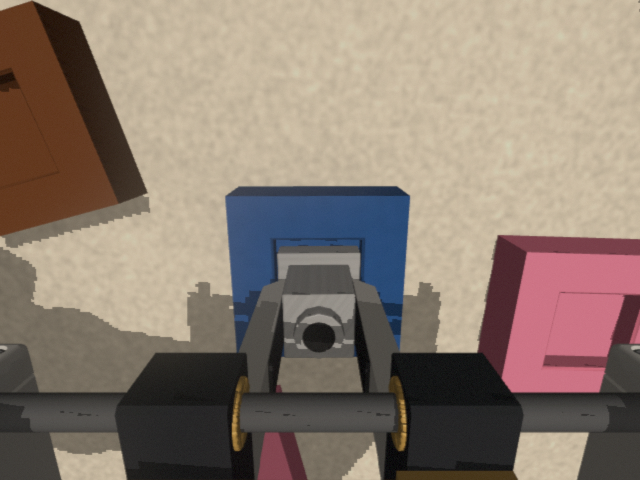

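View pics/s4c.png

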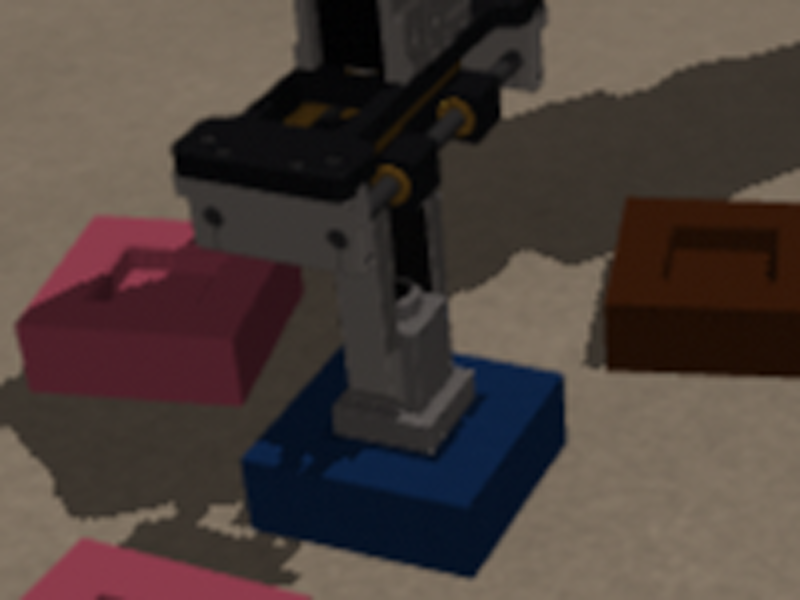

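The fitting is now parallel to the block. In the wrist picture the collar edge at row 250 lies level with the pocket edge at row 240, and the fitting is held over the pocket by the grip. I lower it gently.

Request:
apply_moves(rows=[{"dp":[0,0,1],"dr":[0,0,0]},{"dp":[0,0,1],"dr":[0,0,0]},{"dp":[0,0,1],"dr":[0,0,0]},{"dp":[0,0,1],"dr":[0,0,0]},{"dp":[0,0,1],"dr":[0,0,0]},{"dp":[0,0,1],"dr":[0,0,0]},{"dp":[0,0,0],"dr":[0,0,0]},{"dp":[0,0,0],"dr":[0,0,0]}])

```text
clock: 7.6
tool_pos: [516.4, -188.0, 50.5]
ee_rot: [-0.0, 0.672, 0.741, -0.0]
wrist_force: [0.2, 0.4, -2.7]
grip_width: 31.6
```

No contact: the force shows only the fitting's weight. I go on down.

Request:
apply_moves(rows=[{"dp":[0,0,1],"dr":[0,0,0]},{"dp":[0,0,1],"dr":[0,0,0]},{"dp":[0,0,1],"dr":[0,0,0]},{"dp":[0,0,1],"dr":[0,0,0]},{"dp":[0,0,1],"dr":[0,0,0]},{"dp":[0,0,1],"dr":[0,0,0]},{"dp":[0,0,0.5],"dr":[0,0,0]},{"dp":[0,0,0],"dr":[0,0,0]}])

```text
clock: 8.4
tool_pos: [516.4, -188.0, 43.9]
ee_rot: [-0.0, 0.672, 0.741, -0.0]
wrist_force: [0.1, 0.1, -4.1]
grip_width: 31.6
```

```bash
python3 st.py
```

```text
8.4 [ 516.4 -188.    43.9] yaw 5.61 tool delta [ -0.5   0.6 -13.1] F [ 0.1  0.1 -4.1] [-0.09  0.11 -0.  ] w 31.62162360110795 q [-0.1   0.46  0.41  2.04 -0.28  0.7   0.59] v 0.002
```

Request:
apply_moves(rows=[{"dp":[0,0,0.5],"dr":[0,0,0]},{"dp":[0,0,0],"dr":[0,0,0]},{"dp":[0,0,0],"dr":[0,0,0]},{"dp":[0,0,0],"dr":[0,0,0]},{"dp":[0,0,0],"dr":[0,0,0]},{"dp":[0,0,0],"dr":[0,0,0]},{"dp":[0,0,0],"dr":[0,0,0]},{"dp":[0,0,0],"dr":[0,0,0]}], jaw=80)

```text
clock: 9.2
tool_pos: [516.4, -188.0, 43.5]
ee_rot: [-0.0, 0.672, 0.741, -0.0]
wrist_force: [-0.5, 0.4, 0.1]
grip_width: 75.2
```

Request:
apply_moves(rows=[{"dp":[0,0,-10],"dr":[0,0,0]},{"dp":[0,0,-20],"dr":[0,0,0]},{"dp":[0,0,-25],"dr":[0,0,0]},{"dp":[0,0,-25],"dr":[0,0,0]},{"dp":[0,0,-25],"dr":[0,0,0]},{"dp":[0,0,-25],"dr":[0,0,0]},{"dp":[0,0,-10],"dr":[0,0,0]},{"dp":[0,0,0],"dr":[0,0,0]}])

```text
clock: 10.0
tool_pos: [517.1, -188.1, 184.9]
ee_rot: [0.001, 0.672, 0.741, 0.001]
wrist_force: [0.2, 0.5, -0.8]
grip_width: 75.2
```

Request:
apply_moves(rows=[{"dp":[0,-25,0],"dr":[0,0,0]},{"dp":[0,0,0],"dr":[0,0,0]},{"dp":[0,0,0],"dr":[0,0,0]},{"dp":[0,0,0],"dr":[0,0,0]},{"dp":[0,0,0],"dr":[0,0,0]},{"dp":[0,0,0],"dr":[0,0,0]},{"dp":[0,0,0],"dr":[0,0,0]},{"dp":[0,0,0],"dr":[0,0,0]}])

```text
clock: 10.8
tool_pos: [491.6, -190.4, 183.4]
ee_rot: [-0.0, 0.672, 0.741, -0.0]
wrist_force: [-0.6, -0.2, -0.0]
grip_width: 75.2
```

```bash
python3 st.py; python3 - <<'E'
from h import *
ci=camera_info("wrist");im=capture("wrist");cv2.imwrite("pics/w5.png",im)
json.dump({k:np.array(v).tolist() for k,v in ci.items()},open("w5.json","w"))
im2=capture("scene");cv2.imwrite("pics/s5.png",im2)
cv2.imwrite("pics/s5c.png",cv2.resize(im2[170:290,180:340],None,fx=5,fy=5,interpolation=cv2.INTER_CUBIC))
t=capture("top");cv2.imwrite("pics/t5.png",t)
E
```

```text
10.8 [ 491.6 -190.4  183.4] yaw 5.62 tool delta [ -0.5  25.5 126.4] F [-0.6 -0.2 -0. ] [-0.04  0.05 -0.03] w 75.24838729975585 q [-0.18  0.22  0.5   1.98 -0.13  0.97  0.48] v 0.002
```

View pics/w5.png

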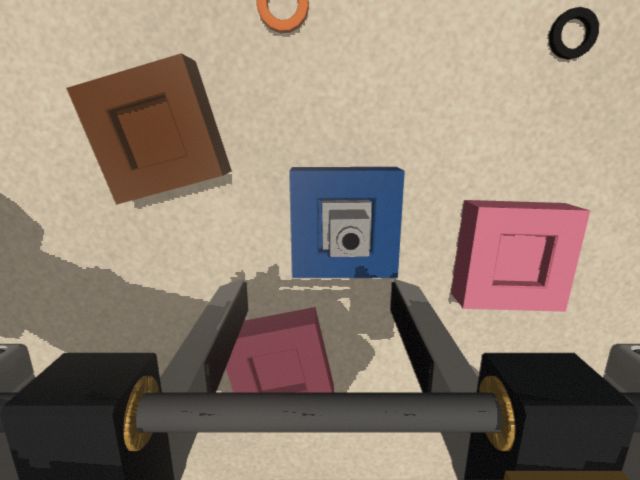

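View pics/s5c.png

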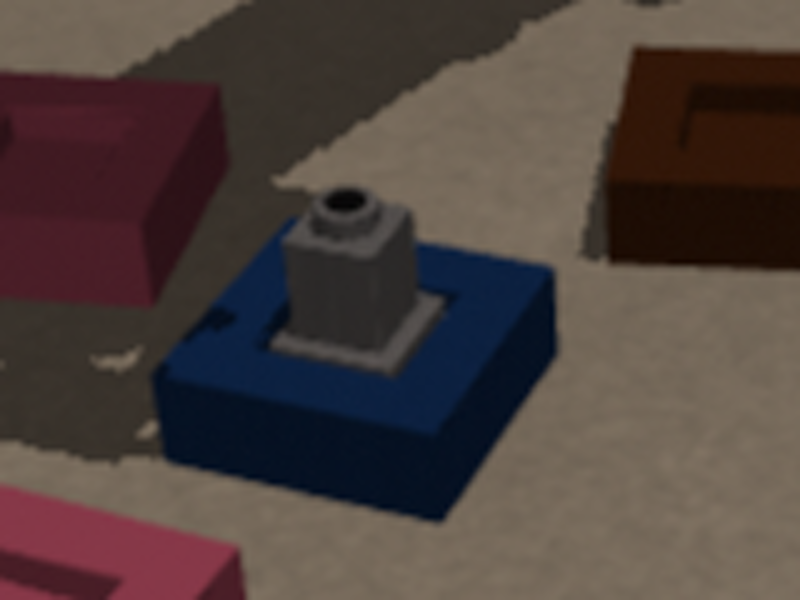

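The wrist picture shows the collar inside the pocket at (346,226), parallel to it. The scene crop shows it flush with the block top. I check the height and position numerically, and the brass too.

```bash
python3 - <<'E'
from h import *
ci=json.load(open("w5.json"));ct=camera_info("top");cs=camera_info("scene")
im={n:cv2.imread(f"pics/{f}5.png") for n,f in [("w","w"),("s","s"),("t","t")]}
def hole(a,uv,r=10,th=None):
    x,y=uv;g=cv2.cvtColor(a,cv2.COLOR_BGR2GRAY)[y-r:y+r,x-r:x+r].astype(float)
    t=g.min()+.35*(np.median(g)-g.min());m=g<t
    yy,xx=np.nonzero(m);w=(t-g)[m];return np.array([(xx*w).sum()/w.sum()+x-r,(yy*w).sum()/w.sum()+y-r])
w=hole(im["w"],(350,241));s=hole(im["s"],(249,210),6)
cv2.imwrite("pics/t5c.png",cv2.resize(im["t"][205:295,340:430],None,fx=6,fy=6,interpolation=cv2.INTER_CUBIC))
t=hole(im["t"],(389,248),7)
print(w,s,t);print(tri(ci,w,cs,s),tri(ci,w,ct,t),tri(cs,s,ct,t),onz(ci,w,82))
def sq(ps,z,n):
    P=np.array([onz(ci,p,z)[:2] for p in ps]);e=np.roll(P,-1,0)-P
    print(n,P.mean(0).round(1),np.linalg.norm(e,axis=1).round(1),(np.degrees(np.arctan2(e[:,1],e[:,0]))%90).round(1))
sq([(322,200.5),(371,201),(371.5,248.5),(322.5,249)],36,"collar@36")
sq([(319,198),(375.5,198),(375,253),(319,254)],36,"pocket")
a=cv2.imread("pics/top0.png")[190:265,155:240];b=im["t"][190:265,155:240]
print("brass shift",cv2.phaseCorrelate(a[...,2].astype(np.float32),b[...,2].astype(np.float32)))
E
```

```text
[351.14566992 241.07555627] [248.64827538 209.87542064] [387.0293742 246.4137931]
(array([ 517.41021844, -187.12581923,   84.32495568]), np.float64(1.8163396886338898)) (array([ 515.34796595, -184.3049543 ,   97.14804478]), np.float64(1.7847754930159405)) (array([ 516.1822637 , -186.34092196,   83.49543238]), np.float64(0.9984328519900312)) [ 518.06401539 -188.67692035   82.        ]
collar@36 [ 517.8 -187.6] [43.3 44.1 44.9 45. ] [5.  8.5 6.2 6.4]
pocket [ 518.3 -188.7] [49.8 51.1 51.6 52.1] [5.6 7.6 6.7 5.6]
brass shift ((-0.0007809479727853841, 0.4799507059302428), 1.1328956539012767)
```

View pics/t5.png

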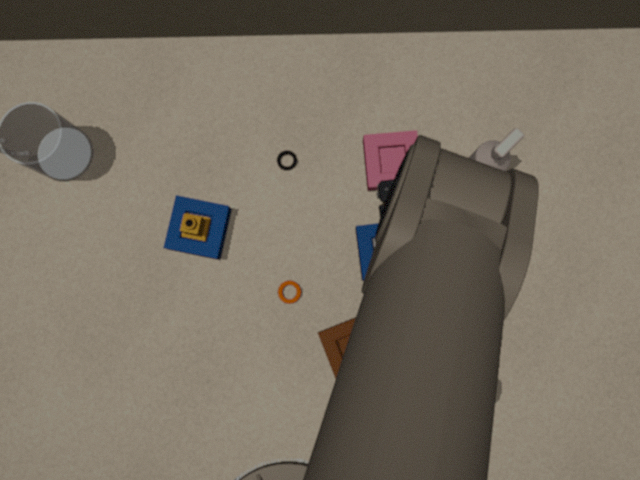

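The arm hides the steel fitting from the top camera, so the triangulations that use the top view are void. With wrist and scene, the hole in the stub is now at z = 84.3 against 98.5 from the same pair before, a drop of 14.2 mm, so the fitting is home. The brass has not moved. I hand in.

```bash
python3 -c "
from plant import *
print(hand_in())"
```

```text
the job is handed in; nothing more can be done
None
```

I gripped the steel fitting by its neck and turned it 43.6° until it was parallel with the pocket. I then lowered it about 13 mm, let go, and backed the arm clear. The job was handed in shortly after 11 s on the robot's clock, well within the 35 s.

**Last checks that passed:**
- **Height:** the stub sat 14.2 mm lower than at the start, measured with the wrist and scene cameras. Home is 14 mm lower, so it is flush.
- **Position and angle:** the collar was about 1 mm from the pocket's centre. Its average angle was within 1° of the pocket's, though single edges scattered by about 3°.
- **Force:** the wrist force was back to about zero after I let go, and it never read above about 4 N while I was gripping or lowering.
- **Brass fitting:** it moved less than half a pixel in the top view, so it was not disturbed.

**Checks that failed or disagreed:**
- **Top view:** the arm hid the steel fitting from the top camera at the end, so the two final height checks using that camera were void and I left them out.
- **Camera agreement:** earlier, the different camera pairs differed by up to about 9 mm in height at the block corners, with rays missing each other by up to about 4 mm. I therefore judged the drop by comparing the same camera pair before and after.

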